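Level a balancing bar with two canister carriers

ROBOT

A 7-joint arm with a two-finger parallel gripper is mounted at the origin on a cart in front of the work surface, level with it; the furniture and walls round the work are solid. World frame = base frame: x ahead of the robot, y to its left, z up, the work surface at z = 0. Lengths are in mm, angles in rad, forces in N, time in s.
With the tool pointing down it reaches from about 425 to 875 mm from the base axis. Payload 9.9 kg.
Tool frame: the origin (TCP) lies at the very end of the fingers, on their centre line; the grasp point (between the pads) lies 19 mm behind it (grip_point_offset is the distance from the TCP to the grasp point, in mm); z points along the fingers, y is the line along which they close (so a half turn about z gives the same grasp; the last joint's range is limited). The gripper opens to 85 mm and grips with 20 to 120 N. Pads are 22 mm wide; open, the fingers measure 114 mm over their backs; the gripper's body (76 mm by 85 mm) begins 54 mm behind the grasp point. The pads swing forward as they close: fully open they stand 13 mm farther back than shut.
Start: joints at [1.198, 0.576, 0.025, 1.437, -0.015, 1.129, -0.057], TCP at [192.246, -647.048, 231.289] pointing down, gripper open.
Joint ranges: [-2.76, 2.76], [-0.34, 2.15], [-1.52, 1.57], [0.19, 2.46], [-1.09, 4.23], [0.17, 1.99], [-2.82, 2.82]. Speed limits (rad/s): [2.22, 2.22, 3.01, 3.01, 3.14, 3.14, 3.14].

INTERFACE

Orientations are given as a rotation vector (axis times angle).
In Python, from station import * gives the robot as it stands.
- The arm moves only by the shell command python3 -m jog 'ROWS' [OPENING] [FORCE]. ROWS is text: rows parted by semicolons, each of 4 numbers parted by spaces: the shift along the tool's x, y, z in m, then the turn about the tool's z in degrees. A call has 1 to 8 rows; each row shifts and turns the commanded pose from where the row before left it, along the tool's axes as they then stand; what a row does not reach is not made up. A row lasts 1/12 s, in which the tool goes at most 41.7 mm and 7.16 degrees, less where a joint would pass 70% of its speed; a pose out of reach is approached as far as the arm can. A call is refused whole if a number of a shift passes 0.0417 or a number of a turn 7.16, either way. A call with a gripper value outside its range is refused whole. OPENING is the opening in per cent of the stroke, from 0 (shut) to 100 (fully open), set as the call begins (- or left out, the last holds). The fingers move at their own pace and stop on an object; FORCE is the grip in N (left out, the last holds). Time passes only in rows, so rows that do not move let the fingers close. It gives the time, the measured TCP pose, the force, the opening and the grip force at its end, in the units of the state.
- sense(): the state, without advancing time (a new reading comes with each control period).
- get_image(name): name is "scene" or "side" or "wrist"; returns a dict with "frame" (420x560x3 uint8, blue, green, red), "fx", "fy", "cx", "cy" (pixels), "R" (3x3) and "t" (3): a world point X has camera coordinates R X + t; the wrist camera has in their place "T_tool_cam" (4x4, takes a point from camera to tool coordinates, whose origin is the TCP and whose axes are the flange's). Camera axes: x right, y down, z forward; pixel columns grow to the right and rows downward; lengths in mm; the calibration is good to about 2 mm. A picture is of the moment at which its call begins: read the wrist's pose just before it. There is no depth.
- job_done(): hands the job in; it is judged then, once.
The state is a dict: "time_s": time; "joint_positions": joint angles; "qd": joint speeds; "effort": joint torques, N m; "eef_pos": TCP position; "eef_rot": TCP orientation; "force": force on the tool from outside, world axes, zero at the start; "torque": the same for the moment, N m; "width": finger opening in mm; "grip_force": force on a finger pad.
Only numpy, scipy, OpenCV 4.12 (cv2) and the standard library are available. Lean on these libraries where they do the work, as an engineer would, in place of code of your own. Each camera call takes 0.05 s, during which the arm holds its last target. There are 200 camera calls.

TASK

Balance the pivoting bar: hang the large canister carrier astride the bar over the dark ring on the arm without the counterweight and let go, then hang the small carrier over the dark ring on the counterweight's arm and let go, and last push the small carrier inward along the bar, bit by bit, until the bar rests level by itself. Lower each carrier gently until the bar has taken its weight: the bar must never swing out to near its stops or be pressed or leaned on hard, neither with a carrier nor with the hand. Leave the bottle, the tub and the slide box where they stand.

Things in the scene. Friction and masses are not known exactly. Their poses are not given: they have to be found in the camera images.
- stand: Balancing stand, fixed: base plate 130x90x12 mm, post, and a fork 24 mm wide (along the bar), top at z = 143 mm, that carries the pivoting bar. Origin: underside centre of the base, right under the pivot. y axis: along the level bar, +y to the counterweight's arm (robot's left); yaw within 0.15 rad. Pivot axis: along x, through the bar's centre line 130 mm above the origin.
- bar (a joint): Tilt of the bar, rad: 0 level, positive with the counterweight's arm (+y) down; stops at +-0.21, keep within +-0.17. Aluminium strip 10 mm wide, 14 mm high, 245 mm long from pivot to +y end, 145 mm to -y end. Tilt is proportional to the unbalanced moment (about 2.3 N m per rad); lightly damped: a load let go suddenly makes it overshoot; settles in 1 s. Starts near +0.11.
- weight (a joint): Counterweight: dark steel block 32x26x34 mm clamped on the +y arm, nearly all of it under the bar (2.5 mm above the bar's top). Value: its shift outward in m from 212.5 mm off the pivot. Clamped firmly; it stays where it is.
- ring_big (a point): Centre of the bar's top face at the dark ring on the arm without counterweight, 90 mm from the pivot (-y); moves with the bar; y axis along the bar.
- ring_small (a point): Centre of the bar's top face at the dark ring on the counterweight's arm, 150 mm from the pivot (+y); moves with the bar; y axis along the bar, pointing outward.
- big: Large carrier, loose, 0.46 to 0.64 kg: grey upside-down-U saddle with a white-capped aluminium canister (42 mm across, 54 high) on each side; 110 mm in x, 44 in y, 115 high. Origin: underside centre, z up. Slot along y, open below, 18 mm wide, ceiling 60 mm above origin: hung, the ceiling lies on the bar's top, slot along the bar, either way round. Starts on the worktop.
- big_tab (a point): Middle of the large carrier's grip tab, 95 mm above its origin. The tab is 14 mm (x) by 26 mm (y), from 74 to 115 mm high, on a roof 28 mm (x) by 26 mm (y) that spans 60 to 74 mm.
- small: Small carrier, loose, 0.25 to 0.31 kg: as the large one, same slot and heights, but canisters 28 mm across and 44 high; 82 mm in x, 40 in y. Origin: underside centre, z up, slot along y. Once hung it slides along the bar under a push of about 1 to 4 N; best pushed low, at the roof's end. Balanced, it ends 40 to 145 mm from the pivot.
- small_tab (a point): Middle of the small carrier's grip tab, 95 mm above its origin. The tab is 14 mm (x) by 26 mm (y), from 74 to 115 mm high, on a roof 28 mm (x) by 40 mm (y) that spans 60 to 74 mm.
- bottle: Bystander: brown bottle with a blue cap, 47 mm across, 88 mm high. Origin: centre of underside.
- tub: Bystander: flat round white tub, 90 mm across, 32 mm high. Origin: centre of underside.
- slidebox: Bystander: small white slide box 35x85x32 mm, between the papers and the tall fixed machine on the right, whose front is at x = 0.42 m (right of y = -0.27 m, 0.39 m high: go round it). Origin: centre of underside.

How it is judged:
By the outcome, as a careful person would: the job done as asked, in the order asked, and still so for the second after the job is handed in, with the robot touching nothing.
It also fails if it takes over 72 s, if anything falls off the work surface, if the arm or the gripper's body presses on something with over 40 N, if the wrist force passes 120 N, or if a joint passes its speed limit or range.

## Working session

There is one attempt and no reset: what is moved stays moved. The work goes in short steps, Python scripts to look and compute and a shell command to move; the robot and the scene stay as the last step left them, time stands still between calls to the robot, and variables do not carry over. Pictures are saved under pics/ and viewed, at most 10 in all, crops included, and the job is handed in when it is done.

```bash
mkdir -p pics; ls
cat > h.py <<'E'
from station import *
import numpy as np, cv2
from scipy.spatial.transform import Rotation as Ro
def snap(n,f):
    s=sense(); i=get_image(n); cv2.imwrite('pics/'+f,i['frame']); return s,i
def ray(i,u,v,s=None):
    d=np.array([(u-i['cx'])/i['fx'],(v-i['cy'])/i['fy'],1.])
    if 'R' in i:
        R=np.array(i['R']);t=np.array(i['t']); return -R.T@t, R.T@d
    T=np.array(i['T_tool_cam']); W=Ro.from_rotvec(s['eef_rot']).as_matrix()
    return W@T[:3,3]+np.array(s['eef_pos']), W@T[:3,:3]@d
def atz(i,u,v,z,s=None):
    o,d=ray(i,u,v,s); return o+d*(z-o[2])/d[2]
def proj(i,X,s=None):
    X=np.array(X,float)
    if 'R' in i: c=np.array(i['R'])@X+np.array(i['t'])
    else:
        T=np.array(i['T_tool_cam']); W=Ro.from_rotvec(s['eef_rot']).as_matrix()
        c=T[:3,:3].T@(W.T@(X-np.array(s['eef_pos']))-T[:3,3])
    return np.array([c[0]/c[2]*i['fx']+i['cx'],c[1]/c[2]*i['fy']+i['cy']])
E
python3 - <<'E'
from h import *
import pickle
ims=[]
for n in ['scene','side']:
    s,i=snap(n,n+'0.png'); pickle.dump((s,i),open(n+'0.pkl','wb')); ims.append(i)
    R=np.array(i['R']);print(n,-R.T@np.array(i['t']),R[2],i['fx'])
print(s)
E
```

```text
pics
scene [-110.20172748 -471.8841358   674.92129493] [ 0.61101951  0.55352408 -0.56592072] 425.3369885764235
side [-757.7517289   -85.02973771  771.90443193] [ 0.88134978  0.10957911 -0.45958132] 508.8631761080191
{'time_s': 0.05, 'joint_positions': array([ 1.19823489,  0.57649223,  0.02479992,  1.43784763, -0.0149698 ,
        1.12898641, -0.05648078]), 'qd': array([ 0.00074218,  0.00057034, -0.00020929, -0.00088943, -0.00122243,
       -0.00083532, -0.00102162]), 'effort': array([ 6.29148359e-03, -7.68030310e+01,  2.26076916e+00, -2.86921960e+01,
        1.57998787e-02,  8.82441876e-03,  8.40267376e-06]), 'eef_pos': array([ 192.12141448, -646.64791911,  230.48977066]), 'eef_rot': array([-3.10737769e+00, -4.51954279e-01,  4.77506600e-04]), 'force': array([-0.14115299,  0.42492031, -0.57883616]), 'torque': array([ 0.00358423, -0.0276531 , -0.06117518]), 'grip_force': 0.0, 'width': 85.4299400028026}
```

View pics/scene0.png

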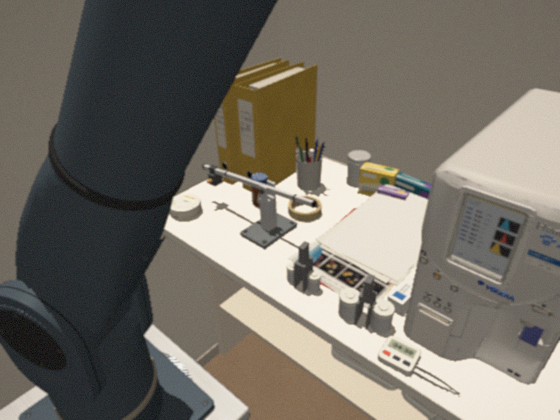

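View pics/side0.png

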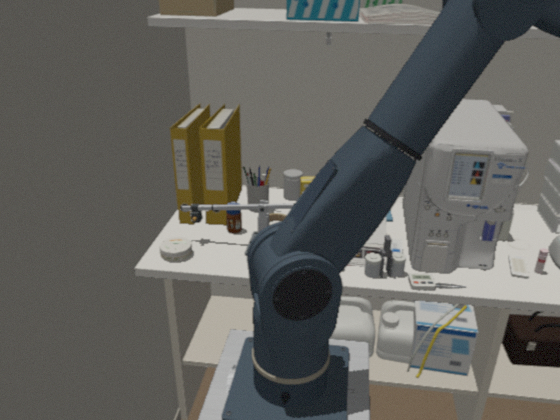

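The scene view shows the stand near (268,225), the small carrier near (304,268), the large one near (367,305) and the tub at (185,206). I'll enlarge it.

Run:
```python
import cv2
a=cv2.imread('pics/scene0.png')[150:345,160:420]
cv2.imwrite('pics/c0.png',cv2.resize(a,None,fx=3,fy=3,interpolation=cv2.INTER_CUBIC))
```

```text
(no output)
```

View pics/c0.png

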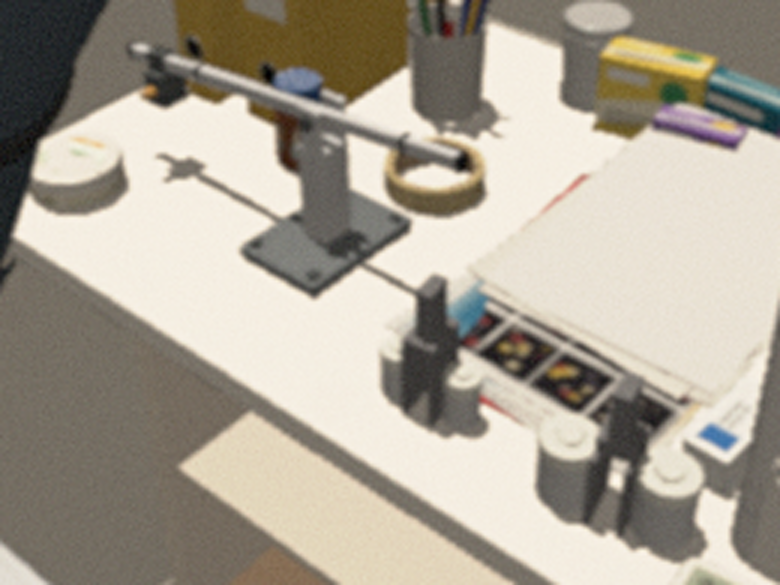

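The crop shows: plate corners (245,250), (315,293) and (410,223); bar ends (462,155) and (133,48); small tab top (433,284), its canister tops (395,345) and (465,378); large tab top (627,382), its canister tops (568,432) and (672,470).

Run:
```python
from h import *
import pickle
s,i=pickle.load(open('scene0.pkl','rb'))
P=lambda x,y,z:atz(i,160+x/3,150+y/3,z).round(0)
a,b,c=P(245,250,12),P(315,293,12),P(410,223,12)
print('plate',a,b,c,'center',(a+c)/2, np.linalg.norm(a-b),np.linalg.norm(b-c))
print('bar -y end',P(462,155,137+16),'+y end',P(133,48,137-27), 'pivot',P(322,108,137))
print('small tab',P(433,284,115),'can',P(395,345,50),P(465,378,50))
print('big tab',P(627,382,115),'can',P(568,432,58),P(672,470,58))
```

```text
plate [467. 182.  12.] [464.  96.  12.] [587.  98.  12.] center [527. 140.  12.] 86.05230967266364 123.01625908797584
bar -y end [530.   1. 153.] +y end [532. 386. 110.] pivot [532. 146. 137.]
small tab [434. -48. 115.] can [425. -21.  50.] [430. -81.  50.]
big tab [ 436. -202.  115.] can [ 426. -170.   58.] [ 440. -239.   58.]
```

```bash
python3 -m jog '0.02 -0.024 0 0;0.02 -0.024 0 0;0.02 -0.024 0 0;0.02 -0.024 0 0;0.02 -0.024 0 0;0.02 -0.024 0 0;0.02 -0.024 0 0;0.02 -0.024 0 0' && python3 -m jog '0.02 -0.024 0 0;0.02 -0.024 0 0;0.02 -0.024 0 0;0.02 -0.024 0 0;0.0155 -0.0175 0 0;0.0155 -0.0175 0 0;0.0155 -0.0175 0 0;0.0155 -0.0175 0 0' 60
python3 - <<'E'
from h import *
import pickle
r=snap('wrist','w1.png'); pickle.dump(r,open('w1.pkl','wb'));print(r[0]['eef_pos'],r[0]['eef_rot'],r[1]['T_tool_cam'],r[0]['joint_positions'])
E
```

```text
time_s: 0.77
eef_pos: [291.1, -415.8, 231.1]
eef_rot: [-3.108, -0.452, 0.0]
force: [1.5, 0.1, -0.3]
width: 85.4
grip_force: 0.0
time_s: 1.43
eef_pos: [380.0, -216.6, 231.2]
eef_rot: [-3.109, -0.452, 0.0]
force: [0.4, 0.0, -0.1]
width: 51.3
grip_force: 0.0
[ 379.95973416 -216.64715236  231.21723056] [-3.10874127e+00 -4.52252886e-01  3.43842310e-04] [[-4.73777776e-04 -9.55338708e-01 -2.95512653e-01  7.53633567e+01]
 [ 9.99999876e-01 -4.06505954e-04 -2.89080158e-04 -6.48913975e-01]
 [ 1.56041812e-04 -2.95512753e-01  9.55338782e-01 -1.42839459e+02]
 [ 0.00000000e+00  0.00000000e+00  0.00000000e+00  1.00000000e+00]] [ 0.49954844  0.22673247 -0.10973856  2.0249068   0.03164543  0.89176938
 -0.90915545]
```

View pics/w1.png

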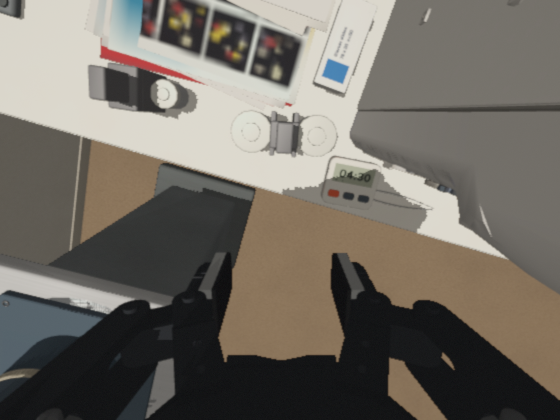

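Wrist view: large carrier caps at (251,131) and (317,135), with the tab between them. The small carrier is around (130,88), and the machine's corner is close to the right at (355,130). I'll project the model to check.

Run:
```python
from h import *
import pickle
s,i=pickle.load(open('w1.pkl','rb'))
for z in(54,58): print([atz(i,*p,z,s).round(1) for p in((251,131),(317,135))])
a=i['frame'][50:190,70:350]; cv2.imwrite('pics/c1.png',cv2.resize(a,None,fx=2.8,fy=2.8,interpolation=cv2.INTER_CUBIC))
```

```text
[array([ 428.3, -169.2,   54. ]), array([ 443.9, -235.9,   54. ])]
[array([ 428.6, -169.5,   58. ]), array([ 444. , -235.3,   58. ])]
```

View pics/c1.png

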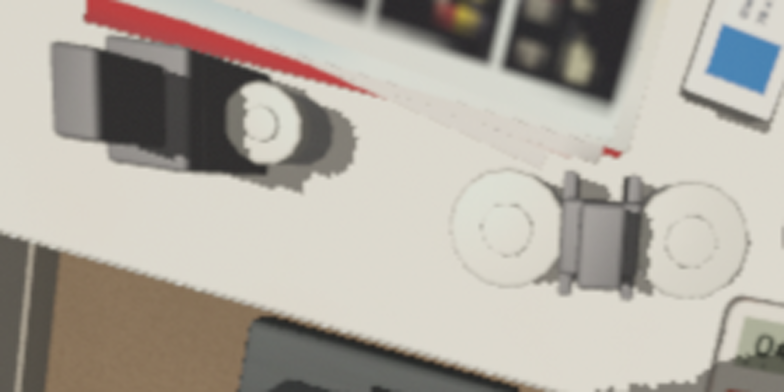

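```bash
python3 -c "
from h import *
import pickle
s,i=pickle.load(open('w1.pkl','rb'))
P=lambda x,y,z:atz(i,70+x/2.8,50+y/2.8,z,s).round(1)
print('small tab',P(78,92,115),P(57,42,115),P(57,136,115),P(100,140,115),'can',P(263,124,46))"
python3 -m jog '0.0145 0.0006 0 0;0.0145 0.0006 0 0;0.0145 0.0006 0 0;0.0145 0.0006 0 3.3;0 0 0.019 0;0 0 0.019 0;0 0 0.019 0;0 0 0.019 0' 45 && python3 -m jog '0 0 0.019 0;0 0 0.019 0;0 0 0.019 0;0 0 0.018 0;0 0 0 0;0 0 0 0'
```

```text
small tab [434.1 -47.1 115. ] [445.6 -40.  115. ] [420.4 -42.6 115. ] [422.9 -54.7 115. ] can [437.6 -73.9  46. ]
time_s: 2.15
eef_pos: [437.4, -204.1, 154.2]
eef_rot: [3.121, 0.361, 0.001]
force: [0.8, -0.1, -0.1]
width: 38.7
grip_force: 0.0
time_s: 2.65
eef_pos: [436.4, -203.8, 79.5]
eef_rot: [-3.12, -0.362, 0.003]
force: [-0.1, -0.2, 0.3]
width: 38.4
grip_force: 0.0
```

```bash
python3 -m jog '0 0 0 0;0 0 0 0;0 0 0 0;0 0 0 0;0 0 0 0;0 0 0 0' 0 50 && python3 -m jog '0 0 -0.01 0;0 0 -0.02 0;0 0 -0.028 0;0 0 -0.028 0;0 0 -0.028 0;0 0 -0.028 0;0 0 -0.02 0;0 0 -0.012 0' && python3 -m jog '0.018 -0.0258 0 0;0.018 -0.0258 0 0;0.018 -0.0258 0 0;0.018 -0.0258 0 0;0.018 -0.0258 0 0;0.018 -0.0258 0 0;0.018 -0.0258 0 0;0.018 -0.0258 0 0' && python3 -m jog '0 0 0 -7;0 0 0 -7;0 0 0 -7;0 0 0 -7;0 0 0 -7;0 0 0 -7;0 0 0 -7;0 0 0 -7'  && python3 -m jog '0 0 0 -7;0 0 0 -7;0 0 0 -7;0 0 0 0;0 0 0 0;0 0 0 0'
python3 - <<'E'
from h import *
import pickle
r=snap('wrist','w2.png'); pickle.dump(r,open('w2.pkl','wb'));print(r[0]['eef_pos'],r[0]['joint_positions'])
cv2.imwrite('pics/w2b.png',cv2.resize(r[1]['frame'],(800,600),interpolation=cv2.INTER_CUBIC))
E
```

```text
time_s: 3.15
eef_pos: [436.4, -203.6, 80.9]
eef_rot: [3.12, 0.363, 0.002]
force: [-0.7, 2.9, 5.3]
width: 13.3
grip_force: 53.0
time_s: 3.82
eef_pos: [436.2, -204.0, 256.4]
eef_rot: [3.12, 0.362, 0.003]
force: [0.9, -0.1, -6.8]
width: 13.3
grip_force: 51.2
time_s: 4.48
eef_pos: [528.6, 31.4, 253.7]
eef_rot: [3.12, 0.362, -0.002]
force: [0.2, -1.0, -4.8]
width: 13.1
grip_force: 51.2
time_s: 5.15
eef_pos: [528.2, 29.7, 253.6]
eef_rot: [-2.58, -1.792, 0.003]
force: [-0.2, 0.5, -6.6]
width: 13.3
grip_force: 51.3
time_s: 5.65
eef_pos: [528.7, 29.9, 254.0]
eef_rot: [-2.221, -2.221, 0.001]
force: [0.6, 0.3, -6.2]
width: 13.2
grip_force: 51.3
[528.65257558  29.92340919 253.98039663] [ 0.22517626  0.36952035 -0.51857354  1.77318215  0.20730401  1.05406298
 -0.36775632]
```

View pics/w2b.png

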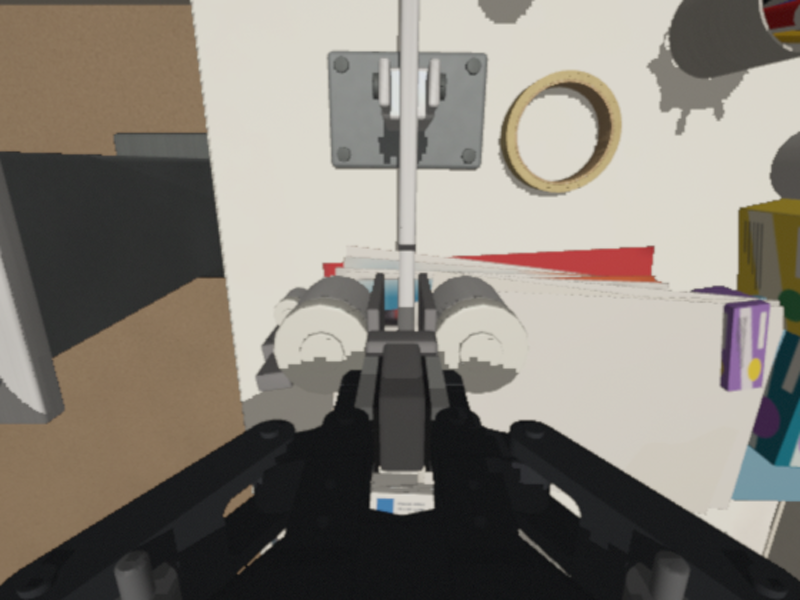

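Wrist view (scaled 1.43x): the bar runs straight up at column ~407, the large ring is at (406,247), and the plate corners are (329,52), (486,53), (481,168) and (332,168). The carrier is held square, with its slot in view.

Run:
```python
from h import *
import pickle
s,i=pickle.load(open('w2.pkl','rb'))
k=.7
P=lambda x,y,z:atz(i,x*k,y*k,z,s).round(1)
c=[P(*p,12) for p in((329,52),(486,53),(481,168),(332,168))];print(c,np.mean(c,0))
print('ring',P(406,247,146.8),'bar up',P(409,2,128),'pivot region bar',P(408,95,137), 'slot ceil',P(401,340,254-80+75))
Rm=Ro.from_rotvec(s['eef_rot']).as_matrix();print(np.degrees(np.arctan2(Rm[1,1],Rm[0,1])))
```

```text
[array([470.6, 191.9,  12. ]), array([595.8, 191.1,  12. ]), array([596.6, 103.3,  12. ]), array([468.7, 103.3,  12. ])] [532.925 147.4    12.   ]
ring [531.   59.8 146.8] bar up [532.5 190.  128. ] pivot region bar [532.  142.8 137. ] slot ceil [528.2  43.7 249. ]
-0.012334007244950247
```

```bash
python3 -m jog '0.008 0.0008 0 0;0.008 0.0008 0 0;0.008 0.0007 0 0;0.005 0.0002 0 0;0 0 0 0;0 0 0 0' && python3 -m jog '0 0 0.012 0;0 0 0.015 0;0 0 0.015 0;0 0 0.015 0;0 0 0.01 0;0 0 0.006 0;0 0 0 0;0 0 0 0'
python3 - <<'E'
from h import *
import pickle
r=snap('wrist','w3.png'); pickle.dump(r,open('w3.pkl','wb'));print(r[0]['eef_pos'],r[0]['force'])
cv2.imwrite('pics/w3b.png',cv2.resize(r[1]['frame'][:300,150:450],None,fx=2,fy=2,interpolation=cv2.INTER_CUBIC))
E
```

```text
time_s: 6.2
eef_pos: [531.3, 59.9, 254.3]
eef_rot: [-2.215, -2.227, 0.0]
force: [-0.3, 0.0, -5.6]
width: 13.3
grip_force: 51.3
time_s: 6.87
eef_pos: [531.5, 59.2, 181.6]
eef_rot: [2.217, 2.226, 0.0]
force: [0.0, -0.2, -5.9]
width: 13.3
grip_force: 51.3
[531.5365399   59.22531246 181.5582268 ] [ 0.04225092 -0.15586307 -5.86202546]
```

View pics/w3b.png

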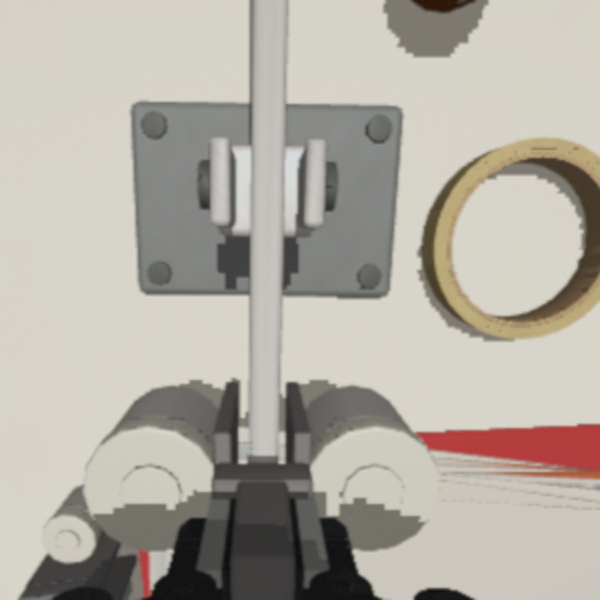

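Carrier straddles the bar (bar column ~265, slot ~262). Lowering slowly now.

```bash
python3 -m jog '0 0 0.004 0;0 0 0.003 0;0 0 0.002 0;0 0 0.001 0;0 0 0 0;0 0 0 0'; python3 -m jog '0 0 0.0015 0;0 0 0.0015 0;0 0 0.0015 0;0 0 0.0015 0;0 0 0.0015 0;0 0 0.0015 0;0 0 0 0;0 0 0 0'
```

```text
time_s: 7.42
eef_pos: [531.3, 59.3, 171.3]
eef_rot: [-2.217, -2.226, 0.0]
force: [-1.2, -0.8, -5.7]
width: 13.2
grip_force: 51.2
time_s: 8.08
eef_pos: [531.3, 59.2, 162.3]
eef_rot: [2.217, 2.226, -0.0]
force: [-0.4, -0.7, -4.2]
width: 13.4
grip_force: 51.5
```

```bash
python3 -m jog '0 0 0.0015 0;0 0 0.0015 0;0 0 0.0015 0;0 0 0.0015 0;0 0 0 0;0 0 0 0'
```

```text
time_s: 8.58
eef_pos: [531.4, 59.0, 156.3]
eef_rot: [2.217, 2.226, -0.0]
force: [0.0, -2.8, -2.2]
width: 13.2
grip_force: 51.9
```

```bash
python3 -m jog '0 0 0.0015 0;0 0 0.0015 0;0 0 0.001 0;0 0 0.001 0;0 0 0 0;0 0 0 0'; python3 -c "
from h import *
print(sense()['force'],sense()['torque'])"
```

```text
time_s: 9.08
eef_pos: [531.4, 59.0, 151.3]
eef_rot: [2.217, 2.226, -0.0]
force: [0.4, -4.0, 0.4]
width: 13.1
grip_force: 52.1
[ 0.4208725  -4.01349459  0.35069292] [-1.05508632 -0.10253519  0.03049562]
```

```bash
python3 -m jog '-0.0007 0 0 0;0 0 0 0;0 0 0 0'; python3 -m jog '-0.0007 0 0 0;0 0 0 0;0 0 0 0'
```

```text
time_s: 9.33
eef_pos: [531.4, 58.9, 151.4]
eef_rot: [-2.216, -2.226, -0.001]
force: [-0.1, -3.0, -0.7]
width: 13.4
grip_force: 52.1
time_s: 9.58
eef_pos: [531.5, 58.6, 151.4]
eef_rot: [-2.216, -2.227, -0.002]
force: [0.5, 1.7, -0.5]
width: 13.4
grip_force: 52.1
```

```bash
python3 -m jog '0 0 0.0005 0;0 0 0 0;0 0 0 0;0 0 0 0' 25 20; python3 -m jog '0 0 0 0;0 0 0 0;0 0 0 0;0 0 0 0;0 0 -0.008 0;0 0 -0.016 0;0 0 -0.024 0;0 0 -0.03 0' 45; python3 -m jog '0 0 -0.03 0;0 0 -0.02 0;0 0 0 0;0 0 0 0'
python3 - <<'E'
from h import *
import pickle
r=snap('wrist','w4.png'); pickle.dump(r,open('w4.pkl','wb'));print(r[0]['eef_pos'],r[0]['force'],r[0]['joint_positions'])
q=snap('scene','s4.png'); pickle.dump(q,open('s4.pkl','wb'))
a=r[1]['frame'][:330,140:420]; b=q[1]['frame'][130:310,150:330]
cv2.imwrite('pics/m4.png',np.hstack([cv2.resize(a,(420,495)),cv2.resize(b,(380,380),interpolation=cv2.INTER_CUBIC).astype(np.uint8) if 0 else cv2.copyMakeBorder(cv2.resize(b,(380,380),interpolation=cv2.INTER_CUBIC),0,115,0,0,cv2.BORDER_CONSTANT)]))
E
```

```text
time_s: 9.92
eef_pos: [531.3, 57.9, 150.8]
eef_rot: [2.217, 2.226, 0.0]
force: [-0.1, 0.0, -0.1]
width: 21.4
grip_force: 0.0
time_s: 10.58
eef_pos: [530.4, 57.7, 229.1]
eef_rot: [-2.215, -2.225, 0.003]
force: [0.4, -0.8, -0.6]
width: 38.5
grip_force: 0.0
time_s: 10.92
eef_pos: [531.8, 58.0, 280.3]
eef_rot: [2.216, 2.225, 0.003]
force: [-0.0, 0.1, -0.8]
width: 38.5
grip_force: 0.0
[531.77884809  58.02953767 280.32793845] [-0.03852219  0.12814268 -0.82637733] [ 0.18340432  0.35417542 -0.53194824  1.72089677  0.19774064  1.11722846
 -0.40389917]
```

View pics/m4.png

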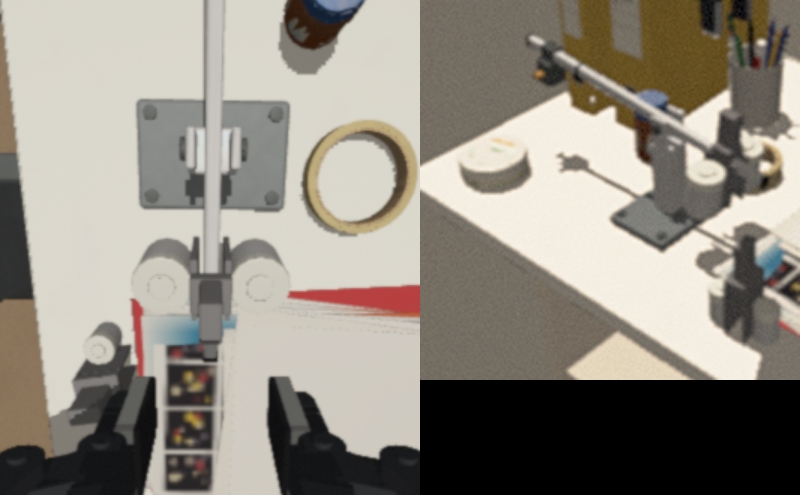

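Large carrier hangs cleanly and the bar leans slightly to its side. Next, the small carrier.

```bash
python3 -m jog '-0.021 -0.0195 0 0;-0.021 -0.0195 0 0;-0.021 -0.0195 0 0;-0.021 -0.0195 0 0;-0.021 -0.0195 0 0;0 0 0 7;0 0 0 7;0 0 0 7' && python3 -m jog '0 0 0 7;0 0 0 7;0 0 0 7;0 0 0 7;0 0 0 7;0 0 0 7;0 0 0 7;0 0 0 7' && python3 -m jog '0 0 0 6.5;0 0 0.02 0;0 0 0.025 0;0 0 0.025 0;0 0 0.025 0;0 0 0 0;0 0 0 0'
python3 - <<'E'
from h import *
import pickle
r=snap('wrist','w5.png'); pickle.dump(r,open('w5.pkl','wb'));print(r[0]['eef_pos'],r[0]['eef_rot'])
cv2.imwrite('pics/w5b.png',cv2.resize(r[1]['frame'],(800,600),interpolation=cv2.INTER_CUBIC))
E
```

```text
time_s: 11.68
eef_pos: [433.3, -48.3, 277.9]
eef_rot: [-2.591, -1.775, 0.002]
force: [0.5, 1.3, -0.4]
width: 38.6
grip_force: 0.0
time_s: 12.35
eef_pos: [433.6, -47.5, 277.8]
eef_rot: [-3.121, -0.353, 0.004]
force: [0.1, 0.7, -0.2]
width: 38.2
grip_force: 0.0
time_s: 12.93
eef_pos: [433.0, -47.4, 182.8]
eef_rot: [-3.135, -0.185, 0.007]
force: [0.1, -0.1, -0.4]
width: 38.2
grip_force: 0.0
[433.03537756 -47.43861789 182.78457192] [-3.13540638 -0.18547345  0.00666493]
```

View pics/w5b.png

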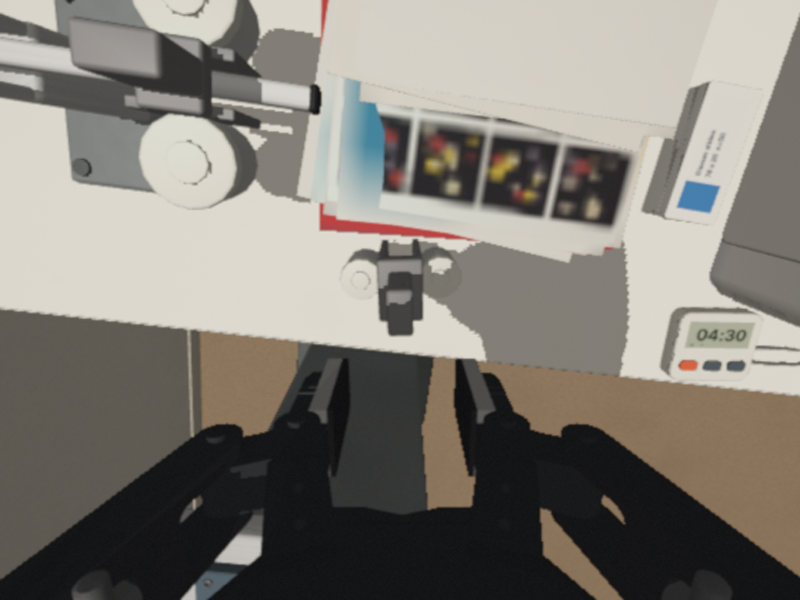

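Small carrier is centred and square between the fingers (tab top at ~(400,325), caps at (360,280) and (440,268)). Descend and grip.

```bash
python3 -c "
from h import *
import pickle
s,i=pickle.load(open('w5.pkl','rb'))
for d in(-13,13): print(proj(i,[434.2+d,-47.2+.1*d,115],s)/.7)"
python3 -m jog '0 0 0.02 0;0 0 0.02 0;0 0 0.02 0;0 0 0.02 0;0 0 0.015 0;0 0 0.008 0;0 0 0 0;0 0 0 0' && python3 -m jog '0 0 0 0;0 0 0 0;0 0 0 0;0 0 0 0;0 0 0 0;0 0 0 0' 0 40
```

```text
[402.16475917 336.66685937]
[403.11584079 289.23843138]
time_s: 13.65
eef_pos: [434.9, -47.6, 81.6]
eef_rot: [3.136, 0.185, 0.001]
force: [-0.8, -0.2, -0.7]
width: 38.4
grip_force: 0.0
time_s: 14.15
eef_pos: [434.8, -47.4, 81.5]
eef_rot: [3.136, 0.185, 0.002]
force: [-0.4, 1.4, 7.8]
width: 13.7
grip_force: 45.3
```

```bash
python3 -m jog '0 0 -0.01 0;0 0 -0.025 0;0 0 -0.033 0;0 0 -0.033 0;0 0 -0.033 0;0 0 -0.033 0;0 0 -0.025 0;0 0 -0.013 0' && python3 -m jog '0.0112 -0.0248 0 0;0.0112 -0.0248 0 0;0.0112 -0.0248 0 0;0.0112 -0.0248 0 0;0.0112 -0.0248 0 0;0.0112 -0.0248 0 0;0.0112 -0.0248 0 0;0.0112 -0.0248 0 0' && python3 -m jog '0.0112 -0.0248 0 0;0.0112 -0.0248 0 0;0.0112 -0.0248 0 0;0.0112 -0.0248 0 0;0 0 0 -7;0 0 0 -7;0 0 0 -7;0 0 0 -7' && python3 -m jog '0 0 0 -7;0 0 0 -7;0 0 0 -7;0 0 0 -7;0 0 0 -7;0 0 0 -7;0 0 0 -7;0 0 0 -5.6' && python3 -m jog '0 0 0.01 0;0 0 0.01 0;0 0 0 0;0 0 0 0'
python3 - <<'E'
from h import *
import pickle
r=snap('wrist','w6.png'); pickle.dump(r,open('w6.pkl','wb'));print(r[0]['eef_pos'],r[0]['eef_rot'],r[0]['force'],r[0]['joint_positions'])
cv2.imwrite('pics/w6b.png',cv2.resize(r[1]['frame'],(800,600),interpolation=cv2.INTER_CUBIC))
E
```

```text
time_s: 14.82
eef_pos: [434.9, -47.6, 289.1]
eef_rot: [3.136, 0.184, 0.006]
force: [0.0, 0.2, -2.5]
width: 13.3
grip_force: 43.8
time_s: 15.48
eef_pos: [499.7, 161.0, 285.7]
eef_rot: [3.136, 0.185, -0.001]
force: [1.0, 0.2, -2.6]
width: 13.3
grip_force: 43.7
time_s: 16.15
eef_pos: [532.3, 263.6, 285.4]
eef_rot: [2.995, 0.948, -0.002]
force: [-0.0, -0.4, -2.5]
width: 13.4
grip_force: 43.6
time_s: 16.82
eef_pos: [532.5, 263.2, 285.5]
eef_rot: [2.227, 2.216, -0.002]
force: [0.3, 0.8, -2.6]
width: 13.9
grip_force: 43.6
time_s: 17.15
eef_pos: [532.3, 263.2, 264.6]
eef_rot: [-2.236, -2.206, 0.004]
force: [0.7, 0.1, -1.6]
width: 13.4
grip_force: 43.7
[532.26440128 263.18955239 264.59964172] [-2.23633323 -2.20588104  0.00361326] [ 0.68259256  0.07539376 -1.56262032] [-0.06160182  0.50447889 -0.75652404  1.59156511  0.3644083   1.19444743
 -0.90596714]
```

View pics/w6b.png

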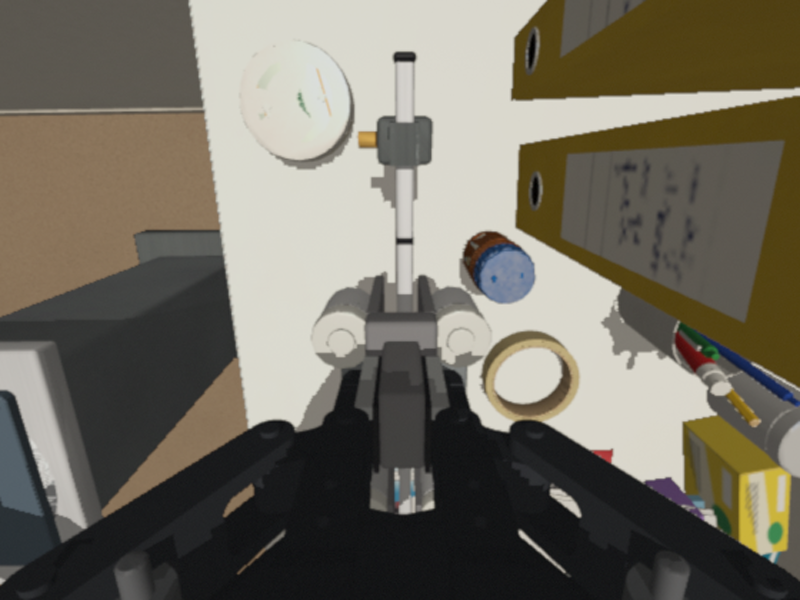

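Wrist view: small ring at (404,241), bar end at (404,55), counterweight at (404,140), bottle cap at (505,272). I'll work out tilt and offsets from those.

Run:
```python
from h import *
import pickle
from scipy.optimize import least_squares
s,i=pickle.load(open('w6.pkl','rb'))
def bp(p,r):  # p: xp,yp,yaw,tilt
    xp,yp,yaw,th=p
    l=r*np.cos(th)+7*np.sin(th); z=130-r*np.sin(th)+7*np.cos(th)
    return [xp-l*np.sin(yaw),yp+l*np.cos(yaw),z]
f=lambda p:np.r_[proj(i,bp(p,150),s)/.7-[404,241],proj(i,bp(p,245),s)/.7-[404,54],(p[0]-532.3)/2,(p[1]-147.4)/1.5,p[2]/.02]
p=least_squares(f,[532,147,0,-.1]).x; print(p,bp(p,150),bp(p,0))
print('bottle top',atz(i,505*.7,274*.7,88,s),'tub',atz(i,297*.7,98*.7,32,s))
Rm=Ro.from_rotvec(s['eef_rot']).as_matrix();print(np.degrees(np.arctan2(Rm[1,1],Rm[0,1])))
print(proj(i,np.array(s['eef_pos'])+[0,20,-6.5],s)/.7)
```

```text
[ 5.32341734e+02  1.49162393e+02 -1.01467350e-02 -1.44663941e-01] [np.float64(533.837580939603), np.float64(296.5788461187898), np.float64(158.55086423981453)] [np.float64(532.3314948270494), np.float64(148.15332591680496), np.float64(136.9268808558087)]
bottle top [610.90761575 257.9826285   88.        ] tub [449.78193779 391.17295249  32.        ]
-0.7856076861997598
[401.55097401 322.96454211]
```

```bash
python3 -m jog '0.008 0.0005 0 0;0.01 0.0005 0 0;0.01 0.0005 0 0;0.006 0.0005 0 0;0 0 0 0;0 0 0 0' && python3 -m jog '0 0 0.012 0;0 0 0.018 0;0 0 0.018 0;0 0 0.014 0;0 0 0.008 0;0 0 0.004 0;0 0 0 0;0 0 0 0'&& python3 -m jog '0 0 0.0015 0;0 0 0.0015 0;0 0 0.0015 0;0 0 0.0015 0;0 0 0 0;0 0 0 0'
```

```text
time_s: 17.7
eef_pos: [534.9, 298.6, 265.7]
eef_rot: [-2.233, -2.21, 0.0]
force: [-0.0, -0.4, -3.3]
width: 13.2
grip_force: 43.7
time_s: 18.37
eef_pos: [535.4, 297.8, 192.1]
eef_rot: [-2.234, -2.208, -0.001]
force: [0.1, -0.4, -2.7]
width: 13.8
grip_force: 43.6
time_s: 18.87
eef_pos: [535.1, 297.7, 185.8]
eef_rot: [-2.234, -2.209, 0.0]
force: [-0.1, 0.1, -2.5]
width: 13.0
grip_force: 43.7
```

```bash
python3 -m jog '0 -0.0012 0 0;0 0 0.0015 0;0 0 0.0015 0;0 0 0.0015 0;0 0 0.0015 0;0 0 0.0015 0;0 0 0 0;0 0 0 0' && python3 -m jog '0 0 0.0015 0;0 0 0.0015 0;0 0 0.0015 0;0 0 0.0015 0;0 0 0.0015 0;0 0 0.0015 0;0 0 0 0;0 0 0 0'
```

```text
time_s: 19.53
eef_pos: [533.9, 297.7, 178.2]
eef_rot: [-2.234, -2.209, 0.0]
force: [0.8, -0.1, -2.8]
width: 13.6
grip_force: 43.7
time_s: 20.2
eef_pos: [533.9, 297.8, 169.2]
eef_rot: [-2.234, -2.209, 0.0]
force: [-0.7, 0.1, -1.7]
width: 13.4
grip_force: 43.8
```

```bash
python3 -m jog '0 0 0.0015 0;0 0 0.0015 0;0 0 0.0015 0;0 0 0.0015 0;0 0 0.0015 0;0 0 0.0015 0;0 0 0 0;0 0 0 0' && python3 -c "
from h import *
s=sense();print(s['force'],s['torque'])
for k in range(3): get_image('wrist');print(sense()['force'])"
```

```text
time_s: 20.87
eef_pos: [534.0, 297.8, 160.2]
eef_rot: [-2.234, -2.209, 0.0]
force: [-0.0, 1.1, -0.3]
width: 13.5
grip_force: 44.0
[-0.04570842  1.14353491 -0.34042475] [ 0.19914215  0.02690834 -0.03125786]
[-0.13189966  1.28390007 -0.91118212]
[-0.93917203  0.53269545 -0.93621208]
[-0.55640802  0.22040816  0.07069782]
```

```bash
python3 -m jog '0 0 0.0015 0;0 0 0.001 0;0 0 0.001 0;0 0 0 0;0 0 0 0;0 0 0 0' && python3 -m jog '0 0 0 0;0 0 0 0;0 0 0 0;0 0 0 0' 25 20; python3 -m jog '0 0 0 0;0 0 0 0;0 0 0 0;0 0 0 0;0 0 -0.008 0;0 0 -0.016 0;0 0 -0.024 0;0 0 -0.03 0' 45; python3 -m jog '0 0 -0.03 0;0 0 -0.02 0;0 0 0 0;0 0 0 0;0 0 0 0;0 0 0 0'
python3 - <<'E'
from h import *
import pickle
for n in('wrist','scene','side'):
    r=snap(n,n+'7.png'); pickle.dump(r,open(n+'7.pkl','wb'))
print(r[0]['eef_pos'],r[0]['eef_rot'],r[0]['force'])
s,i=pickle.load(open('wrist7.pkl','rb'))
g=cv2.cvtColor(i['frame'],cv2.COLOR_BGR2GRAY)
for th in(-.05,0,.05,.1,.15):
    X=lambda r:[532.3+.0101*r,148+r*np.cos(th)+7*np.sin(th),130-r*np.sin(th)+7*np.cos(th)]
    print(th,[proj(i,X(r),s).round(1) for r in(150,170,199,226,245)])
c=int(proj(i,X(230),s)[0]);print(c,g[0:300,c-1:c+2].mean(1).astype(int).tolist())
E
```

```text
time_s: 21.52
eef_pos: [534.0, 297.9, 156.9]
eef_rot: [-2.234, -2.209, -0.0]
force: [-0.3, 1.1, -0.2]
width: 13.3
grip_force: 44.1
time_s: 21.85
eef_pos: [534.1, 297.5, 156.8]
eef_rot: [2.234, 2.208, -0.0]
force: [-0.7, -0.1, 0.4]
width: 21.4
grip_force: 0.0
time_s: 22.52
eef_pos: [533.3, 297.2, 234.9]
eef_rot: [-2.233, -2.208, 0.004]
force: [-0.2, 1.1, 0.8]
width: 38.9
grip_force: 0.0
time_s: 23.02
eef_pos: [533.6, 297.3, 283.8]
eef_rot: [-2.234, -2.209, 0.003]
force: [0.1, -0.3, -0.8]
width: 38.0
grip_force: 0.0
[533.6597547  297.39534103 283.78556747] [-2.23366868 -2.20847887  0.00277004] [-0.82442588 -1.01852187  0.09401399]
-0.05 [array([281.7, 196.9]), array([281.7, 176.8]), array([281.7, 145.9]), array([281.6, 115.1]), array([281.6,  92.1])]
0 [array([281.7, 194.4]), array([281.7, 174.5]), array([281.6, 144.3]), array([281.6, 114.4]), array([281.6,  92.3])]
0.05 [array([281.7, 192.4]), array([281.7, 172.8]), array([281.6, 143.2]), array([281.6, 114.3]), array([281.6,  93.2])]
0.1 [array([281.7, 190.8]), array([281.7, 171.6]), array([281.6, 142.7]), array([281.6, 114.9]), array
[... 903 characters left out ...]
 219, 219, 219, 219, 219, 219, 219, 219, 219, 219, 219, 219, 219, 219, 218, 203, 138, 89, 110, 132, 144, 144, 144, 143, 137, 113, 71, 64, 64, 64, 64, 65, 65, 72, 96, 123, 135, 139, 139, 139, 139, 138, 138, 138, 138, 137, 137, 137, 136, 136, 136, 136, 135, 135, 134, 134, 132, 132, 132, 132, 131, 130, 127, 119, 114, 113, 112, 113, 113, 113, 113, 112, 112, 112, 112, 112, 112, 112, 113, 112, 112, 112, 112, 111, 112, 112, 112, 112, 112, 112, 111, 111, 112, 111, 111, 111, 112, 112, 111, 111, 111, 111, 111, 111, 111, 110, 111, 111, 111, 111, 111, 111, 110, 111, 110, 110, 111, 110, 110, 110, 110, 110, 110, 110, 110, 110, 110, 110, 110, 110, 110, 110, 110, 110, 110, 110, 110, 110, 110, 110, 110, 111]
```

```bash
cat >> h.py <<'E'
PIV=[532.3,148.0]; YAW=-.0101
def bar(r,th,h=7,x=0):
    l=r*np.cos(th)+h*np.sin(th); z=130-r*np.sin(th)+h*np.cos(th)
    return [PIV[0]-l*np.sin(YAW)+x*np.cos(YAW),PIV[1]+l*np.cos(YAW)+x*np.sin(YAW),z]
def prof(i,r,th,h=range(-25,40),x=-5):
    g=cv2.GaussianBlur(cv2.cvtColor(i['frame'],cv2.COLOR_BGR2GRAY),(0,0),.6).astype(np.float32)
    m=np.array([proj(i,bar(r,th,k,x)) for k in h],np.float32)
    return cv2.remap(g,m[:,:1],m[:,1:],cv2.INTER_LINEAR).ravel()
E
python3 - <<'E'
from h import *
import pickle
for n,th in(('side0',.11),('side7',.05),('scene0',.11),('scene7',.05)):
    s,i=pickle.load(open(n+'.pkl','rb'))
    print(n,proj(i,bar(-145,th)).round(),proj(i,bar(245,th)).round())
    for r in(-140,-120,-50,40,60,80,100,120,180,190,240): print(r,prof(i,r,th,range(-24,36,3)).astype(int).tolist())
E
```

```text
side0 [313. 204.] [181. 207.]
-140 [70, 71, 71, 71, 73, 72, 70, 66, 61, 58, 55, 54, 56, 60, 61, 61, 61, 62, 62, 61]
-120 [56, 55, 56, 57, 58, 60, 61, 60, 60, 60, 59, 58, 59, 60, 60, 61, 61, 62, 62, 63]
-50 [95, 128, 160, 176, 175, 180, 180, 155, 120, 105, 117, 146, 176, 191, 195, 196, 196, 196, 196, 196]
40 [196, 196, 196, 196, 193, 182, 157, 126, 104, 99, 113, 140, 152, 141, 124, 118, 119, 125, 131, 137]
60 [192, 192, 191, 190, 190, 191, 184, 158, 123, 103, 111, 141, 173, 187, 194, 196, 196, 196, 196, 195]
80 [40, 41, 40, 39, 37, 38, 48, 69, 89, 97, 106, 129, 148, 139, 126, 119, 96, 70, 60, 61]
100 [48, 47, 45, 42, 39, 40, 49, 69, 90, 98, 105, 130, 151, 141, 118, 91, 74, 69, 71, 72]
120 [79, 79, 80, 79, 81, 82, 83, 88, 94, 98, 109, 132, 146, 130, 101, 85, 82, 82, 81, 80]
180 [178, 177, 181, 187, 186, 184, 175, 157, 129, 109, 108, 127, 154, 156, 114, 74, 63, 62, 63, 64]
190 [47, 44, 43, 42, 45, 49, 53, 63, 79, 91, 100, 116, 131, 117, 91, 72, 65, 64, 64, 63]
240 [81, 81, 82, 82, 83, 83, 85, 88, 89, 89, 92, 103, 113, 108, 95, 86, 82, 81, 82, 81]
side7 [313. 206.] [180. 203.]
-140 [56, 
[... 2467 characters left out ...]
 105, 112, 120, 124, 128, 126, 110, 92]
60 [136, 93, 77, 78, 81, 85, 93, 100, 101, 100, 98, 100, 96, 86, 66, 48, 41, 46, 60, 76]
80 [162, 119, 105, 105, 108, 114, 122, 120, 110, 100, 97, 100, 101, 99, 92, 85, 83, 86, 86, 83]
100 [199, 151, 114, 98, 95, 97, 96, 95, 96, 98, 98, 100, 106, 133, 173, 195, 198, 184, 140, 93]
120 [56, 56, 55, 56, 57, 60, 67, 80, 92, 98, 106, 122, 127, 105, 74, 58, 55, 59, 76, 89]
180 [214, 200, 151, 90, 55, 48, 50, 57, 67, 78, 90, 112, 141, 148, 124, 100, 97, 105, 110, 111]
190 [167, 106, 59, 42, 41, 43, 52, 67, 80, 91, 107, 122, 118, 98, 88, 89, 95, 104, 110, 111]
240 [110, 109, 110, 111, 110, 109, 107, 99, 91, 92, 102, 112, 110, 101, 101, 107, 110, 109, 110, 110]
```

```bash
cat >> h.py <<'E'
from scipy.optimize import least_squares
def tilt(i,rs,th=0.03,show=0):
    h=np.arange(-14,28,.5)
    for _ in range(6):
        P=[];W=[]
        for r in rs:
            p=prof(i,r,th,h); g=np.gradient(p,.5)*np.exp(-.5*((h-6.5)/6)**2); k=g.argmax()
            if 4<k<len(h)-5 and g[k]>5:
                w=np.clip(g[k-4:k+5],0,None); P.append((r,(w*h[k-4:k+5]).sum()/w.sum()))
        P=np.array(P)
        f=least_squares(lambda q:q[0]+q[1]*P[:,0]-P[:,1],[6,0],loss='cauchy',f_scale=.7)
        th-=f.x[1]
    return th,f.x[0],len(P),np.median(abs(f.fun)) , (P.round(1).tolist() if show else '')
RS=np.r_[-143:-114:3,-60:-20:4,24:128:4,173:197:3,229:238:3]
def level():
    out=[]
    for n in('scene','side'):
        i=get_image(n); out.append(tilt(i,RS)[:4])
    print(sense()['time_s'],[np.round(o,4).tolist() for o in out])
E
python3 - <<'E'
from h import *
import pickle
for n,th in(('side0',.1),('scene0',.1),('s4',-.1),('side7',.03),('scene7',.03)):
    i=pickle.load(open(n+'.pkl','rb'))[1]; print(n,tilt(i,RS,th,'7' in n))
E
```

```text
side0 (np.float64(0.1128941952965304), np.float64(8.116045337917116), 46, np.float64(0.7883629085680495), '')
scene0 (np.float64(0.10676486219262887), np.float64(6.249546626713907), 56, np.float64(0.39365924504628147), '')
s4 (np.float64(-0.12108929786517762), np.float64(6.415827691741801), 48, np.float64(0.3982186054858712), '')
side7 (np.float64(0.06461844314852977), np.float64(0.6398642346057535), 13, np.float64(0.11518384465002818), [[-24.0, 9.9], [72.0, 4.2], [76.0, 4.1], [80.0, 4.1], [84.0, 4.5], [88.0, 4.6], [92.0, 4.6], [96.0, 4.5], [100.0, 5.0], [104.0, 5.2], [229.0, 11.0], [232.0, 11.1], [235.0, 11.0]])
scene7 (np.float64(0.03385837200957239), np.float64(6.47970105542259), 33, np.float64(0.9816650690472821), [[-143.0, 7.4], [-140.0, 6.4], [-137.0, 5.9], [-134.0, 6.4], [-131.0, 6.4], [-128.0, 6.5], [-125.0, 6.4], [-122.0, 5.6], [-119.0, 6.2], [-116.0, 5.4], [-60.0, 6.4], [-56.0, 6.5], [-52.0, 6.4], [-48.0, 6.9], [-44.0, 8.3], [-40.0, 7.1], [-36.0, 13.4], [-32.0, 12.4], [96.0, 13.7], [100.0, 12.7], [104.0, 11.3], [108.0, 10.3], [116.0, 8.1], [120.0, 6.4], [173.0, 10.1], [176.0, 9.6], [179.0, 8.6], [182.0, 7.0], [185.0, 6.0], [188.0, 5.1], [229.0, 5.6], [232.0, 4.8], [235.0, 3.5]])
```

Scene estimate: the bar is at about +0.034, so the small carrier needs to go inward about 30 mm. Shut the fingers, come down outside its roof, then push.

```bash
python3 -m jog '0.012 0 0 0;0.013 0 0 0;0.013 0 0 0;0 0 0.02 0;0 0 0.02 0;0 0 0.02 0;0 0 0.02 0;0 0 0 0' 0 && python3 -m jog '0 0 0.02 0;0 0 0.02 0;0 0 0.014 0;0 0 0.006 0;0 0 0 0;0 0 0 0' && python3 -c "
from h import *
level()"
```

```text
time_s: 23.83
eef_pos: [532.7, 336.0, 200.9]
eef_rot: [-2.231, -2.21, 0.009]
force: [-0.1, 0.1, -0.2]
width: 0.0
grip_force: 0.0
time_s: 24.33
eef_pos: [534.5, 336.9, 145.7]
eef_rot: [-2.233, -2.209, -0.002]
force: [0.5, 0.7, 0.8]
width: -0.1
grip_force: 0.0
24.4333 [[0.0392, 6.0663, 23.0, 0.3486], [0.11, 15.3251, 9.0, 0.2587]]
```

```bash
python3 -m jog '0 0 0.003 0;0 0 0.002 0;-0.002 0 0 0;-0.002 0 0 0;-0.002 0 0 0;0 0 0 0' && python3 -m jog '-0.0015 0 0 0;-0.0015 0 0 0;-0.0015 0 0 0;-0.0015 0 0 0;-0.0015 0 0 0;-0.0015 0 0 0;0 0 0 0;0 0 0 0'
```

```text
time_s: 24.93
eef_pos: [534.5, 329.1, 139.9]
eef_rot: [2.235, 2.208, -0.0]
force: [-0.6, -0.5, -0.7]
width: 0.0
grip_force: 0.0
time_s: 25.6
eef_pos: [534.3, 320.4, 139.8]
eef_rot: [2.234, 2.208, -0.001]
force: [0.2, 0.8, 0.5]
width: -0.3
grip_force: 0.4
```

```bash
python3 -m jog '-0.0015 0 0 0;-0.0015 0 0 0;-0.0015 0 0 0;-0.0015 0 0 0;-0.0015 0 0 0;-0.0015 0 0 0;0 0 0 0;0.003 0 0 0' && python3 -m jog '0.003 0 0 0;0 0 0 0;0 0 0 0;0 0 0 0;0 0 0 0;0 0 0 0;0 0 0 0;0 0 0 0'&&  python3 -c "
from h import *
level()
i=get_image('scene');print(tilt(i,RS,.02,1))"
```

```text
time_s: 26.27
eef_pos: [534.4, 313.5, 139.6]
eef_rot: [2.235, 2.207, -0.002]
force: [-0.4, 0.1, 0.1]
width: -0.2
grip_force: 0.0
time_s: 26.93
eef_pos: [534.2, 317.7, 139.8]
eef_rot: [2.234, 2.209, -0.0]
force: [0.4, -0.6, -0.2]
width: 0.0
grip_force: 0.0
27.0333 [[0.0159, 6.0316, 29.0, 0.4035], [0.0916, 14.281, 12.0, 0.3126]]
(np.float64(0.015244992632604716), np.float64(6.0645763072310785), 29, np.float64(0.39775416431319766), [[-143.0, 7.7], [-140.0, 6.3], [-137.0, 5.9], [-134.0, 6.4], [-131.0, 6.3], [-128.0, 5.5], [-125.0, 6.3], [-122.0, 5.5], [-119.0, 5.9], [-116.0, 4.8], [-60.0, 6.5], [-56.0, 6.4], [-52.0, 6.5], [-48.0, 6.0], [-44.0, 6.1], [-40.0, 5.3], [-36.0, 6.5], [-32.0, 5.6], [-28.0, 6.0], [-24.0, 5.1], [176.0, 7.4], [179.0, 6.5], [182.0, 6.0], [185.0, 6.4], [188.0, 5.5], [191.0, 3.8], [229.0, 7.5], [232.0, 5.7], [235.0, 5.8]])
```

```bash
python3 -m jog '-0.003 0 0 0;-0.0025 0 0 0;-0.0015 0 0 0;-0.0015 0 0 0;-0.0015 0 0 0;-0.0015 0 0 0;-0.0015 0 0 0;-0.0015 0 0 0' && python3 -m jog '-0.0015 0 0 0;0 0 0 0;0 0 0 0' && python3 -m jog '0.003 0 0 0;0.003 0 0 0;0 0 0 0;0 0 0 0;0 0 0 0;0 0 0 0;0 0 0 0;0 0 0 0'&&  python3 -c "
from h import *
level()
i=get_image('scene');print(tilt(i,RS[(RS<0)|(RS>170)],.02))"
```

```text
time_s: 27.75
eef_pos: [534.0, 303.3, 139.9]
eef_rot: [-2.234, -2.209, -0.001]
force: [0.0, 2.0, 0.6]
width: -0.0
grip_force: 1.0
time_s: 28.0
eef_pos: [534.1, 301.4, 139.7]
eef_rot: [2.234, 2.208, -0.001]
force: [0.4, 0.4, 0.4]
width: -0.3
grip_force: 0.3
time_s: 28.67
eef_pos: [534.1, 307.7, 139.8]
eef_rot: [2.234, 2.209, -0.0]
force: [0.4, 0.9, -0.4]
width: 0.2
grip_force: 0.0
28.7667 [[0.0082, 5.8326, 30.0, 0.4865], [0.1021, 3.8246, 6.0, 0.0977]]
(np.float64(0.006967469303674843), np.float64(6.039800014955884), 30, np.float64(0.43956178209619745), '')
```

```bash
python3 -m jog '-0.003 0 0 0;-0.0025 0 0 0;-0.0015 0 0 0;-0.0015 0 0 0;-0.0015 0 0 0;-0.0015 0 0 0;-0.001 0 0 0;0 0 0 0' && python3 -m jog '0.003 0 0 0;0.004 0 0 0;0 0 -0.02 0;0 0 -0.03 0;0 0 -0.03 0;0 0 -0.03 0;0 0 -0.03 0;0 0 0 0'&& python3 -c "
from h import *
level()
"
python3 -m jog '-0.03 -0.01 0 0;-0.03 -0.01 0 0;-0.03 -0.01 0 0;-0.03 -0.01 0 0;-0.03 -0.01 0 0;-0.03 -0.01 0 0;-0.03 -0.01 0 0;-0.03 -0.01 0 0' && python3 -m jog '-0.03 -0.006 0 0;-0.03 -0.006 0 0;-0.03 -0.006 0 0;-0.03 -0.006 0 0;-0.03 -0.006 0 0;-0.03 0 0 0;-0.03 0 0 0;-0.03 0 0 0'
python3 - <<'E'
from h import *
import pickle
level()
for n in('scene','side'):
    r=snap(n,n+'8.png'); pickle.dump(r,open(n+'8.pkl','wb')); print(n,tilt(r[1],RS,.0,1))
E
```

```text
time_s: 29.48
eef_pos: [534.0, 295.1, 139.9]
eef_rot: [2.234, 2.208, 0.0]
force: [-0.1, 0.4, 0.3]
width: -0.2
grip_force: 0.5
time_s: 30.15
eef_pos: [535.3, 304.6, 285.8]
eef_rot: [2.233, 2.208, 0.013]
force: [0.0, 0.6, 0.9]
width: -0.3
grip_force: 0.0
30.25 [[0.0035, 6.04, 27.0, 0.3594], [0.1967, 8.3266, 6.0, 0.838]]
time_s: 30.92
eef_pos: [449.9, 61.5, 278.5]
eef_rot: [-2.233, -2.208, 0.003]
force: [0.2, -0.5, 0.9]
width: -0.0
grip_force: 0.0
time_s: 31.58
eef_pos: [417.4, -178.0, 278.8]
eef_rot: [-2.233, -2.207, 0.002]
force: [1.9, -0.2, -0.1]
width: -0.1
grip_force: 0.0
31.6833 [[-0.0005, 6.0867, 47.0, 0.4671], [-0.0022, 7.4166, 26.0, 0.5024]]
scene (np.float64(0.0001666119578380502), np.float64(6.110132529699961), 48, np.float64(0.4794679716081234), [[-143.0, 7.0], [-140.0, 6.4], [-137.0, 5.5], [-134.0, 5.6], [-131.0, 6.0], [-128.0, 6.3], [-125.0, 5.5], [-122.0, 5.9], [-119.0, 5.5], [-116.0, 4.3], [-60.0, 6.0], [-56.0, 6.9], [-52.0, 5.2], [-48.0, 6.9], [-44.0, 6.5], [-40.0, 5.3], [-36.0, 7.3], [-32.0, 6.0], [-28.0, 6.0], [-24.0, 6.0], [24.0, 6.4], [28.0, 5.1], [32.0, 6.8], [36.0, 6.9], [40.0, 6.0], [44.0, 6.9], [48.0, 5.6], [52.0, 6.5], [56.0, 6.5], [60.0, 7.6], [64.0, 6.0], [68.0, 6.5], [72.0, 6.0], [76.0, 6.9], [80.0, 6.3], [84.0, 6.4], [88.0, 5.5], [120.0, 11.1], [124.0, 9.9], [173.0, 6.0], [176.0, 6.5], [179.0, 6.0], [182.0, 5.9], [185.0, 5.0], [188.0, 5.3], [229.0, 6.9], [232.0, 6.0], [235.0, 5.4]])
side (np.float64(-0.0007093357424092306), np.float64(7.609197776606134), 26, np.float64(0.3749947819303556), [[24.0, 6.2], [28.0, 8.0], [32.0, 7.5], [36.0, 7.5], [40.0, 7.8], [44.0, 7.2], [48.0, 7.3], [52.0, 9.0], [56.0, 9.0], [60.0, 8.6], [64.0, 8.1], [68.0, 8.1], [72.0, 7.6], [76.0, 7.6], [80.0, 7.6], [84.0, 7.7], [88.0, 7.1], [173.0, 6.5], [176.0, 6.9], [179.0, 8.5], [182.0, 8.5], [185.0, 8.0], [188.0, 7.5], [229.0, 8.0], [232.0, 8.1], [235.0, 7.7]])
```

Both cameras now put the bar within about 0.002 rad of level, with the arm well clear of everything.

```bash
python3 -c "
from h import *
print(job_done())"
```

```text
the job is handed in; nothing more can be done
None
```

Job handed in at about 32 s: both carriers were hung in the order asked, the small one was pushed inward until the bar rested level by itself (both cameras read within about 0.002 rad of level), and the arm was clear of everything.

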